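# Draw the whiteboard ruler out of the slant-top desk organiser

## Task

Pull the see-through flap of the slant-top organiser up and over towards the robot by its orange bar, so that it ends folded fully down in front. Then take the yellow whiteboard ruler inside by its black grip; it is longer than the opening, so tilt it and draw it out one end first, and finish while still holding it in the gripper, level, still and well clear above the organiser. Leave the other things on the desk where they are.

Things in the scene. Friction and masses are not known exactly. Their poses are not given: they have to be found in the camera images.
- organiser: grey slant-top desk organiser, fixed. Origin: centre of its underside; x from its front (robot side) to its back, y to its left, z up. Inside x -85 to 85, y -150 to 150 mm; walls 6 mm outside that, floor 6 mm thick. Front wall 70 mm tall, back wall 145 mm, the slanted top straight between. Roofed by a 5 mm hood sheet at y 60 to 150 and a lip at y -150 to -140 mm; open between
- flap (a joint): flap angle, rad: 0 shut on the slanted top (rising to the back at 0.415 rad), 1.16 upright, 2.5 its stop: folded down in front, nearly level, reaching 245 mm from its hinge. Clear sheet 186 x 216 mm with dark edges, 0.3 kg, covering the opening. Past upright it sinks to its stop by its own weight, slowed by a damper, in about 2 s; before upright it falls shut
- flap_hinge (a point): middle of the flap's hinge line, at the top of the organiser's front wall (organiser frame x -85, y -40, z 70 mm). The line runs along the organiser's y. Axes turn with the flap; at 0 they are the organiser's
- flap_bar (a point): middle of the flap's orange grab bar: round, 12 mm thick, 110 mm long along the organiser's y, 245 mm from the hinge line, 53 mm of open air between it and the flap's free edge. When shut it is behind the organiser's back wall, 174 mm above the desk. Can be pinched from above; turns in the fingers
- opening (a point): centre of the opening in the organiser's slanted top, mid-depth, 107 mm above the desk. The opening is the only way out: 200 mm wide along the organiser's y (y -140 to 60 mm) and as deep as the organiser (170 mm)
- ruler: yellow whiteboard ruler lying in the organiser, along its own y: 280 long, 36 wide (x), 6 mm thick, about 90 g. Its black grip stands on it: a bar 16 wide (x), 80 long (y, centred), from 6 to 42 mm above its underside. Origin: centre of its underside; z up out of the grip side
- ruler_end_left (a point): middle of the ruler's +y end, under the hood at the start
- ruler_end_right (a point): middle of the ruler's -y end, at the organiser's right wall at the start
- mug: blue ceramic mug, 82 mm across, 95 mm tall, handle on its +y side; origin under its centre; loose bystander
- pen_pot: dark steel open pen pot, empty, 80 mm across, 100 mm tall; origin under its centre; loose bystander
- glue_jar: jar with a red cap, 64 mm across, 75 mm tall; origin under its centre; loose bystander
- stapler: red and black stapler, 150 mm long along its x, 36 mm wide, about 55 mm tall; origin under its centre; loose bystander
- eraser: whiteboard eraser, blue back on grey felt, 52 x 112 (along its y) x 38 mm; origin under its centre; loose bystander
- tape_roll: cardboard-brown roll of parcel tape standing flat like a disc, 90 mm across, 48 mm tall; origin under its centre; loose bystander

How it is judged:
By the outcome, as a careful person would: the job done as asked, in the order asked, and still so for the second after the job is handed in, while the arm keeps its last pose, push and grip.
It also fails if it takes over 58 s, if anything falls off the work surface, if the arm or the gripper's body presses on something with over 40 N, if the wrist force passes 120 N, or if a joint passes its speed limit or range.

## Robot

A 6-joint arm with a two-finger parallel gripper is mounted at the origin on the work surface. World frame = base frame: x ahead of the robot, y to its left, z up, the work surface at z = 0. Lengths are in m, angles in rad, forces in N, time in s.
With the tool pointing down it reaches from about 0.375 to 0.9 m from the base axis. Payload 3.1 kg.
Tool frame: the origin (TCP) lies midway between the tips of the shut fingers; the grasp point (between the pads) lies robot.grip_depth behind it (robot.grip_depth is the distance from the TCP to the grasp point, in m); z points along the fingers, y is the line along which they close (so a half turn about z gives the same grasp; the last joint's range is limited). The gripper opens to 87 mm and grips with 3 to 60 N. Pads are 19 mm wide; open, the fingers measure 117 mm over their backs; the gripper's body (75 mm by 190 mm) begins 51 mm behind the grasp point.
Start: joints at [-1.399, 0.527, 1.433, -0, 1.181, -0.178], TCP at [0.215, -0.587, 0.223] pointing down, gripper open.
Joint ranges: [-3.08, 3.08], [-0.75, 2.2], [0.22, 2.44], [-1.43, 4.57], [0, 2.65], [-2.85, 2.85]. Speed limits (rad/s): [2.79, 2.79, 3.14, 3.14, 3.14, 3.14].

## Interface

Orientations are given as a unit quaternion [x, y, z, w].
In Python, from rig import robot, eyes gives the robot as it stands (robot), with the cameras (eyes).
- The arm moves only by the shell command python3 nudge.py 'ROWS' [OPENING] [FORCE]. ROWS is a JSON list of rows, 1 to 20 of them, each an object with the fields dx, dy, dz (the shift in m), twist (a turn about the tool's z in rad); a field left out counts as zero; each row shifts and turns the commanded pose from where the row before left it, along the tool's axes as they then stand; what a row does not reach is not made up. A row lasts 1/12 s, in which the tool goes at most 0.0417 m and 0.125 rad, less where a joint would pass 70% of its speed; a pose out of reach is approached as far as the arm can. OPENING is the finger opening in m, set as the command begins (- or left out keeps the last). The fingers move at their own pace and stop on an object; FORCE is the grip in N (left out, the last holds). Time passes only in rows, so rows that do not move let the fingers close. It prints the time, the measured TCP pose, the force, the opening and the grip force at its end. Input that does not fit is refused with a message, and nothing moves.
- robot.get_obs(): the state, without advancing time (a new reading comes with each control period).
- eyes.camera(name): name is "side" or "top"; returns a dict with "img" (420x560x3 uint8, red, green, blue), "fx", "fy", "cx", "cy" (pixels), "xyz" and "attitude" of the camera in the world. Camera axes: x right, y down, z forward; pixel columns grow to the right and rows downward; lengths in m; the calibration is good to about 2 mm. A picture is of the moment at which its call begins. There is no depth.
- robot.hand_in(): hands the job in; it is judged then, once.
The state is a dict: "time": time; "q": joint angles; "joint_velocities": joint speeds; "joint_torque": joint torques, N m; "position": TCP position; "tool_rot": TCP orientation; "ft_force": force on the tool from outside, world axes, zero at the start; "moment": the same for the moment, N m; "grip_width": finger opening in m; "grip_force": force on a finger pad.
Only numpy, scipy, OpenCV 4.12 (cv2) and the standard library are available. Lean on these libraries where they do the work, as an engineer would, in place of code of your own. Each camera call takes 0.05 s, during which the arm holds its last target. There are 200 camera calls.

## Working session

There is one attempt and no reset: what is moved stays moved. The work goes in short steps, Python scripts to look and compute and a shell command to move; the robot and the scene stay as the last step left them, time stands still between calls to the robot, and variables do not carry over. Pictures are saved under pics/ and viewed, at most 10 in all, crops included, and the job is handed in when it is done.

```bash
ls; mkdir -p pics; python3 - <<'E'
from rig import robot, eyes
import cv2
for n in("side","top"):
    c=eyes.camera(n); cv2.imwrite(f"pics/{n}0.png",c["img"][:,:,::-1]); print(n,[c[k] for k in("fx","fy","cx","cy","xyz","attitude")])
print(robot.get_obs(),robot.grip_depth)
E
```

```text
nudge.py
pics
rig.py
side [528.010353121624, 528.010353121624, 284.4271177099896, 213.81780242960897, array([-0.29897087, -1.13435646,  1.07225014]), array([ 0.83849123, -0.28689136,  0.13890107, -0.44196412])]
top [544.0542249247986, 544.0542249247986, 280.5946086851151, 209.31665423973163, array([ 0.25193407, -0.00888297,  1.72667656]), array([-0.70117871,  0.70792245, -0.06590462,  0.05339288])]
{'time': 0.1, 'q': array([-1.39846169e+00,  5.28390884e-01,  1.43376608e+00, -4.13710821e-05,
        1.18139756e+00, -1.78534571e-01]), 'joint_velocities': array([-0.00103041, -0.00083024, -0.0030175 ,  0.00024574, -0.00030147,
       -0.00102257]), 'joint_torque': array([-2.27865612e-04, -4.40986526e+01, -1.77150947e+01,  6.34016516e-02,
        5.34131681e-02, -4.30856971e-05]), 'position': array([ 0.21470306, -0.58626484,  0.2216612 ]), 'tool_rot': array([ 9.84648930e-01,  1.74543753e-01, -1.60882937e-05, -9.80992172e-04]), 'ft_force': array([-0.3063573 , -0.50850438,  0.16272377]), 'moment': array([-0.02133012,  0.03137185, -0.03534334]), 'grip_force': 0.0, 'grip_width': 0.08693341787649321} 0.0187
```

View pics/top0.png

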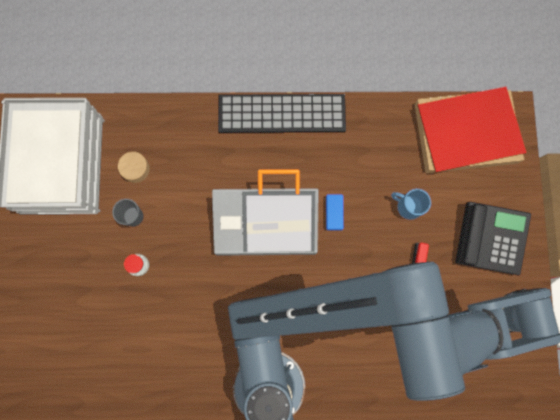

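View pics/side0.png

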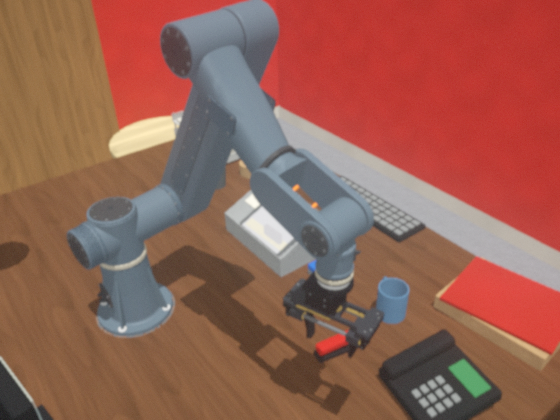

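The top view shows the organiser at about cols 213-318, rows 188-255, with the orange bar at (279,172), the eraser at (335,212) and the arm to the lower right. In the side view the arm hides part of the organiser.

```bash
python3 - <<'E'
import cv2
i=cv2.imread("pics/top0.png")[160:265,205:350]; cv2.imwrite("pics/c1.png",cv2.resize(i,None,fx=5.5,fy=5.5,interpolation=cv2.INTER_CUBIC))
E
```

```text
(no output)
```

View pics/c1.png

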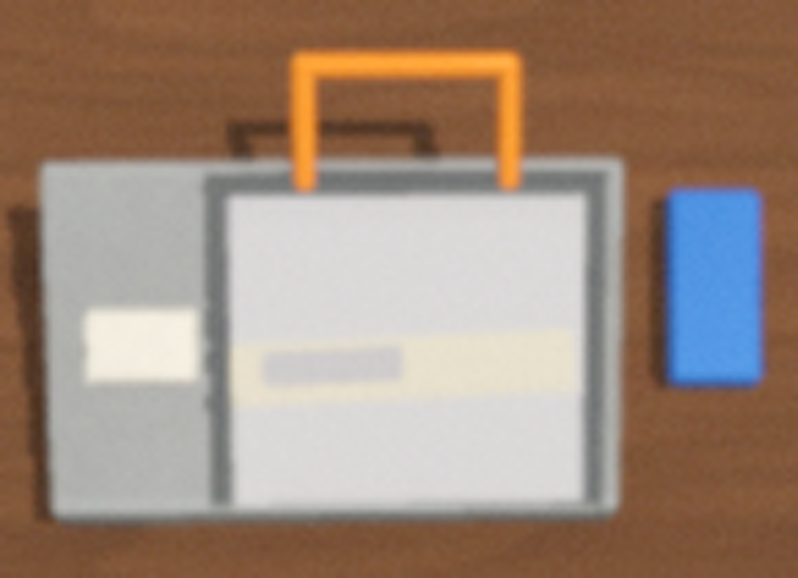

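```bash
cat > h.py <<'E'
import numpy as np
from scipy.spatial.transform import Rotation as R
from scipy.optimize import least_squares
TOP=dict(f=544.0542,c=(280.5946,209.3167),p=np.array([0.25193407,-0.00888297,1.72667656]),r=R.from_quat([-0.70117871,0.70792245,-0.06590462,0.05339288]))
SIDE=dict(f=528.01035,c=(284.42712,213.8178),p=np.array([-0.29897087,-1.13435646,1.07225014]),r=R.from_quat([0.83849123,-0.28689136,0.13890107,-0.44196412]))
def proj(C,P):
    v=C["r"].inv().apply(np.atleast_2d(P)-C["p"]); return v[:,:2]/v[:,2:]*C["f"]+C["c"]
def ray(C,uv,z):
    d=C["r"].apply([(uv[0]-C["c"][0])/C["f"],(uv[1]-C["c"][1])/C["f"],1]); return C["p"]+d*(z-C["p"][2])/d[2]
def rc(z,o,T=R): return None
def org(s,P): # s=(x,y,yaw)
    return R.from_euler("z",s[2]).apply(P)+[s[0],s[1],0]
E
python3 - <<'E'
from h import *
cp=lambda u,v:((u+.5)/5.5-.5+205,(v+.5)/5.5-.5+160)
L=np.array([[.091,.156,.147],[.091,-.156,.147],[-.091,.156,.07],[-.091,-.156,.07],[-.085+.245*np.cos(.415),.015,.174],[-.085+.245*np.cos(.415),-.095,.174]])
U=np.array([cp(41,160),cp(622,159),cp(52,518),cp(617,515),cp(303,64),cp(511,64)])
s=least_squares(lambda s:(proj(TOP,org(s,L))-U).ravel(),[.5,0,0]);print(s.x,s.fun.round(2))
for n,u,z in[("bar",(407,64),.174),("gripL",(263,368),.048),("gripR",(402,363),.048),("rulerR",(575,358),.012),("eraser",(713,285),.038)]:
    w=ray(TOP,cp(*u),z);print(n,w,R.from_euler("z",-s.x[2]).apply(w-[*s.x[:2],0]))
E
```

```text
[ 0.49100082  0.00740029 -0.00459978] [ 0.25  0.69 -0.06  0.57  0.07 -0.61 -0.2  -0.56  0.11 -0.   -0.17 -0.08]
bar [ 0.62989095 -0.03329705  0.174     ] [ 0.13907586 -0.04005805  0.174     ]
gripL [0.48458478 0.0480111  0.048     ] [-0.00660278  0.04058086  0.048     ]
gripR [ 0.48675971 -0.03064295  0.048     ] [-0.00406608 -0.03806235  0.048     ]
rulerR [ 0.49385227 -0.13132902  0.012     ] [ 0.00348955 -0.13871473  0.012     ]
eraser [ 0.53173882 -0.20948626  0.038     ] [ 0.0417352  -0.21669687  0.038     ]
```

```bash
python3 nudge.py '[{"dz": -0.01,"twist": -0.122},{"dz": -0.01,"twist": -0.122},{"dz": -0.01,"twist": -0.122},{"dz": -0.01,"twist": -0.122},{"dz": -0.01,"twist": -0.122},{"dz": -0.01,"twist": -0.122},{"dz": -0.01,"twist": -0.122},{"dz": -0.01,"twist": -0.122},{"dz": -0.01,"twist": -0.122},{"twist": -0.122}]' 0.045; python3 nudge.py '[{"dx": 0.03,"dy": 0.02},{"dx": 0.03,"dy": 0.02},{"dx": 0.03,"dy": 0.02},{"dx": 0.03,"dy": 0.02},{"dx": 0.03,"dy": 0.02},{"dx": 0.03,"dy": 0.02},{"dx": 0.03,"dy": 0.02},{"dx": 0.03,"dy": 0.02},{"dx": 0.03,"dy": 0.02},{"dx": 0.03,"dy": 0.02},{"dx": 0.03,"dy": 0.02},{"dx": 0.03,"dy": 0.02},{"dx": 0.03,"dy": 0.02},{"dx": 0.03,"dy": 0.02},{"dx": 0.03,"dy": 0.02},{"dx": 0.03,"dy": 0.02},{"dx": 0.03,"dy": 0.02}]'
```

```text
time: 0.93
position: [0.215, -0.5877, 0.3144]
tool_rot: [0.705, 0.709, -0.001, 0.001]
ft_force: [-0.8, -0.4, 0.3]
grip_width: 0.0454
grip_force: 0.0
time: 2.35
position: [0.5552, -0.0751, 0.3122]
tool_rot: [0.707, 0.707, -0.0, -0.0]
ft_force: [0.1, -0.3, 0.1]
grip_width: 0.0451
grip_force: 0.0
```

```bash
python3 nudge.py '[{"dx": 0.014,"dy": 0.025},{"dx": 0.014,"dy": 0.025},{"dx": 0.014,"dy": 0.025},{"dz": 0.025},{"dz": 0.025},{}]'; python3 - <<'E'
from rig import robot, eyes
import cv2
c=eyes.camera("top")["img"][:,:,::-1][140:265,205:350]; cv2.imwrite("pics/c2.png",cv2.resize(c,None,fx=4,fy=4,interpolation=cv2.INTER_CUBIC))
c=eyes.camera("side")["img"][:,:,::-1][100:300,180:400]; cv2.imwrite("pics/c3.png",cv2.resize(c,None,fx=3,fy=3,interpolation=cv2.INTER_CUBIC))
E
```

```text
time: 2.85
position: [0.6264, -0.0336, 0.2567]
tool_rot: [0.707, 0.707, -0.003, -0.005]
ft_force: [-0.6, 0.1, -0.4]
grip_width: 0.045
grip_force: 0.0
```

View pics/c3.png

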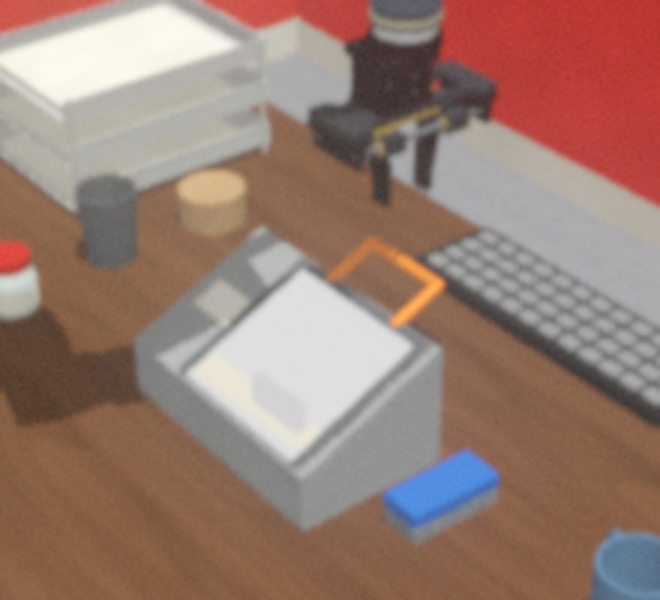

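The side view shows the open gripper hanging above and slightly behind the orange bar, whose ends are at crop pixels (375,240) and (442,285). The flap is shut and nothing is touched. I'll go down and pinch.

```bash
python3 -c "
from h import *
print(proj(SIDE,[[.63,.0217,.174],[.63,-.0883,.174]]))"; python3 nudge.py '[{"dy": 0.003,"dz": 0.025},{"dz": 0.025},{"dz": 0.025},{"dz": 0.025},{}]'; python3 nudge.py '[{},{},{},{},{}]' 0.0 15
```

```text
[[302.93815189 180.33497111]
 [324.924191   194.45670236]]
time: 3.37
position: [0.6303, -0.0348, 0.1596]
tool_rot: [0.707, 0.707, -0.002, -0.003]
ft_force: [-1.5, 0.6, -1.4]
grip_width: 0.0453
grip_force: 0.0
time: 3.78
position: [0.6337, -0.0351, 0.1643]
tool_rot: [0.707, 0.707, 0.001, 0.001]
ft_force: [0.6, -0.2, -0.4]
grip_width: 0.0198
grip_force: 0.0
```

```bash
python3 nudge.py '[{"dz": 0.004},{},{},{}]'
python3 - <<'E'
import numpy as np
h=np.array([.406,.07])
for t in np.arange(0,1.4,.1):
    a=.415+t; print(t.round(2),(h+.245*np.array([np.cos(a),np.sin(a)])).round(3), (.0245*np.array([-np.sin(a),np.cos(a)])).round(4))
E
```

```text
time: 4.12
position: [0.6317, -0.0349, 0.1593]
tool_rot: [0.707, 0.707, -0.001, -0.001]
ft_force: [-3.8, 0.0, 5.1]
grip_width: 0.0115
grip_force: 15.0
0.0 [0.63  0.169] [-0.0099  0.0224]
0.1 [0.619 0.191] [-0.0121  0.0213]
0.2 [0.606 0.211] [-0.0141  0.02  ]
0.3 [0.591 0.231] [-0.0161  0.0185]
0.4 [0.574 0.248] [-0.0178  0.0168]
0.5 [0.555 0.264] [-0.0194  0.0149]
0.6 [0.535 0.278] [-0.0208  0.0129]
0.7 [0.514 0.29 ] [-0.022   0.0108]
0.8 [0.491 0.3  ] [-0.023   0.0085]
0.9 [0.468 0.307] [-0.0237  0.0062]
1.0 [0.444 0.312] [-0.0242  0.0038]
1.1 [0.42  0.315] [-0.0245  0.0014]
1.2 [0.395 0.315] [-0.0245 -0.0011]
1.3 [0.371 0.312] [-0.0242 -0.0035]
```

```bash
python3 nudge.py '[{"dy": -0.0055,"dz": -0.011},{"dy": -0.0055,"dz": -0.011},{"dy": -0.0065,"dz": -0.0103},{"dy": -0.0065,"dz": -0.0103},{"dy": -0.0075,"dz": -0.0097},{"dy": -0.0075,"dz": -0.0097},{"dy": -0.0085,"dz": -0.0088},{"dy": -0.0085,"dz": -0.0088},{"dy": -0.0095,"dz": -0.008},{"dy": -0.0095,"dz": -0.008}]' - 20
```

```text
time: 4.95
position: [0.5564, -0.0349, 0.2547]
tool_rot: [0.707, 0.707, -0.0, -0.0]
ft_force: [-1.4, -0.9, -6.6]
grip_width: 0.011
grip_force: 20.0
```

```bash
python3 nudge.py '[{"dy": -0.01,"dz": -0.007},{"dy": -0.01,"dz": -0.007},{"dy": -0.0107,"dz": -0.006},{"dy": -0.0107,"dz": -0.006},{"dy": -0.0113,"dz": -0.0048},{"dy": -0.0113,"dz": -0.0048},{"dy": -0.0117,"dz": -0.0037},{"dy": -0.0117,"dz": -0.0037},{"dy": -0.012,"dz": -0.0025},{"dy": -0.012,"dz": -0.0025},{"dy": -0.0122,"dz": -0.0013},{"dy": -0.0122,"dz": -0.0013},{"dy": -0.0123},{"dy": -0.0123}]'
```

```text
time: 6.12
position: [0.3962, -0.0349, 0.3049]
tool_rot: [0.707, 0.707, 0.0, 0.0]
ft_force: [0.2, 0.9, 2.7]
grip_width: 0.0115
grip_force: 20.0
```

```bash
python3 nudge.py '[{"dy": -0.012,"dz": 0.0012},{"dy": -0.012,"dz": 0.0018},{"dy": -0.012,"dz": 0.002},{"dy": -0.012,"dz": 0.003},{}]'
```

```text
time: 6.53
position: [0.3455, -0.0347, 0.2958]
tool_rot: [0.707, 0.707, -0.002, -0.002]
ft_force: [-1.4, -0.4, 1.6]
grip_width: 0.0113
grip_force: 20.0
```

```bash
python3 nudge.py '[{},{"dy": 0.003},{"dy": 0.003,"dz": -0.01},{"dy": 0.003,"dz": -0.03},{"dy": 0.01,"dz": -0.03},{"dy": 0.02,"dz": -0.02},{"dy": 0.03},{"dy": 0.03},{},{},{},{},{},{},{},{},{},{},{},{}]' 0.075; python3 - <<'E'
from rig import robot, eyes
import cv2
c=eyes.camera("side")["img"][:,:,::-1][120:360,60:380]; cv2.imwrite("pics/c4.png",cv2.resize(c,None,fx=2.5,fy=2.5,interpolation=cv2.INTER_CUBIC))
cv2.imwrite("pics/top4.png",eyes.camera("top")["img"][:,:,::-1])
E
```

```text
time: 8.2
position: [0.4484, -0.0349, 0.3868]
tool_rot: [0.707, 0.707, 0.0, 0.0]
ft_force: [0.7, 0.3, -0.4]
grip_width: 0.075
grip_force: 0.0
```

View pics/c4.png

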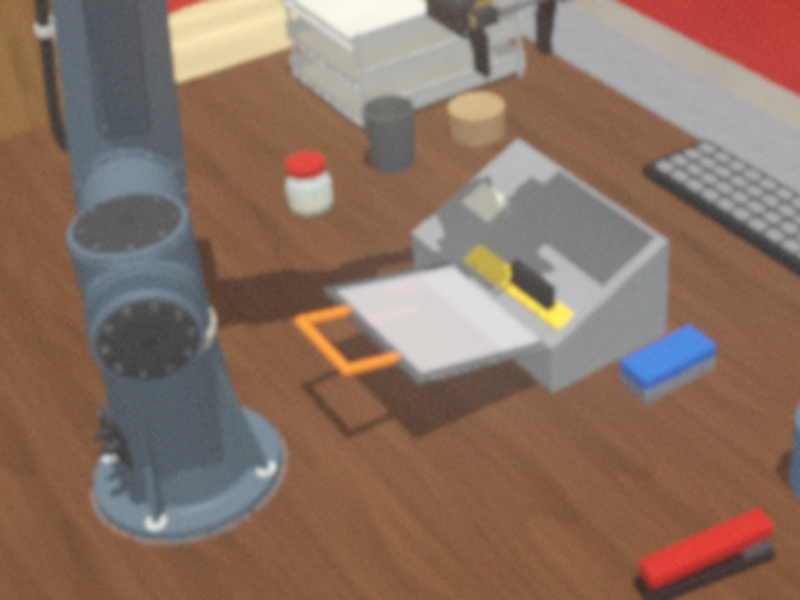

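The flap is folded down in front. The ruler is now fully visible: black grip from about (513,262) to (555,303), right end at (567,320).

```bash
python3 - <<'E'
from h import *
import cv2
cp=lambda u,v:((u+.5)/2.5-.5+60,(v+.5)/2.5-.5+120)
for u,z in[((560,327),.012),((574,313),.012),((513,263),.048),((553,292),.048)]: print(ray(SIDE,cp(*u),z))
i=cv2.imread("pics/top4.png")[170:265,205:325]; cv2.imwrite("pics/c5.png",cv2.resize(i,None,fx=6,fy=6,interpolation=cv2.INTER_CUBIC))
E
```

```text
[ 0.47886053 -0.0679328   0.012     ]
[ 0.51049612 -0.05620785  0.012     ]
[0.48513752 0.04208525 0.048     ]
[ 0.48849795 -0.04159956  0.048     ]
```

View pics/c5.png

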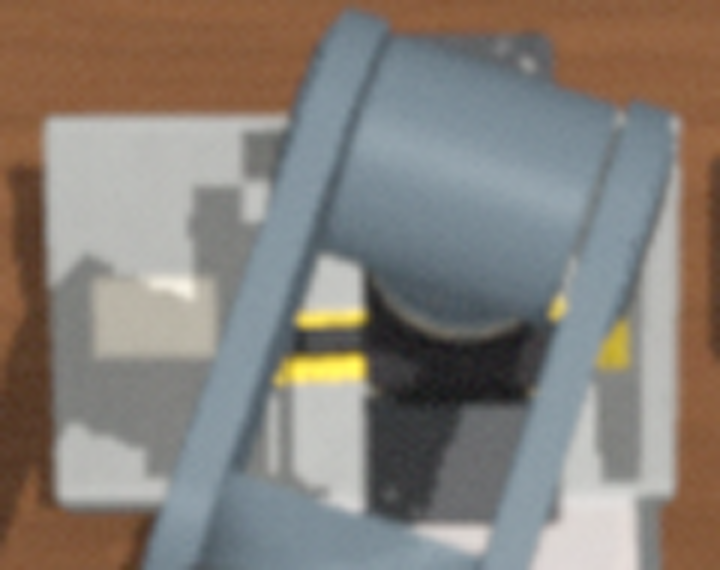

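```bash
python3 nudge.py '[{"dx": 0.008,"dy": 0.0055,"dz": 0.025},{"dx": 0.008,"dy": 0.0055,"dz": 0.025},{"dx": 0.008,"dy": 0.0055,"dz": 0.025},{"dx": 0.008,"dy": 0.0055,"dz": 0.025},{"dz": 0.025},{"dz": 0.025},{"dz": 0.025},{"dz": 0.025},{"dz": 0.025},{"dz": 0.02},{},{},{}]' 0.072
```

```text
time: 9.38
position: [0.4713, -0.0031, 0.1426]
tool_rot: [0.707, 0.707, 0.0, 0.001]
ft_force: [0.3, 0.2, -0.1]
grip_width: 0.0721
grip_force: 0.0
```

```bash
python3 nudge.py '[{"dy": -0.001,"dz": 0.02},{"dz": 0.02},{"dz": 0.02},{"dz": 0.02},{"dz": 0.015},{"dz": 0.013},{"dz": 0.012},{},{},{}]'; python3 - <<'E'
from rig import robot, eyes
import cv2
o=robot.get_obs();print(o["position"],o["ft_force"])
c=eyes.camera("side")["img"][:,:,::-1][150:300,180:360]; cv2.imwrite("pics/c6.png",cv2.resize(c,None,fx=4,fy=4,interpolation=cv2.INTER_CUBIC))
E
```

```text
time: 10.22
position: [0.4707, -0.0032, 0.023]
tool_rot: [0.707, 0.707, 0.001, 0.001]
ft_force: [0.6, -0.3, -1.7]
grip_width: 0.0721
grip_force: 0.0
[ 0.47067147 -0.00317486  0.02299917] [ 0.58718368 -0.2527079  -1.67319214]
```

View pics/c6.png

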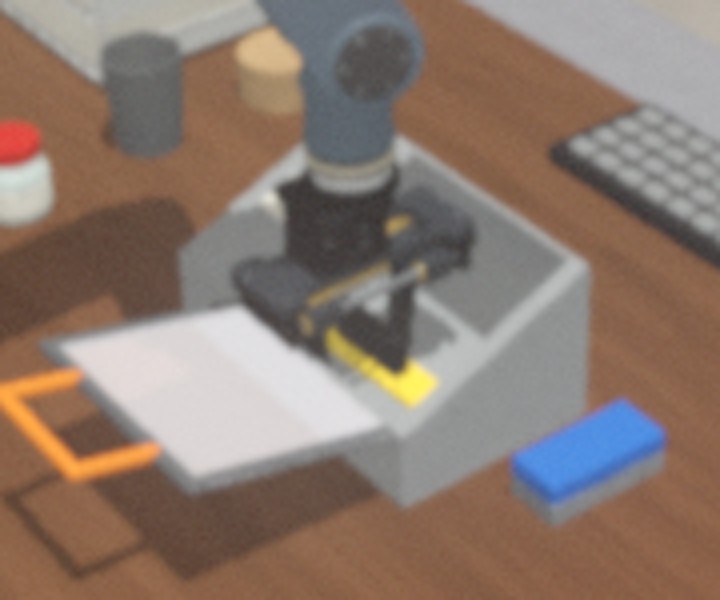

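The gripper is down in the organiser with the fingers either side of the black grip; the flap is still down and not pressed. Now I'll close.

```bash
python3 nudge.py '[{},{},{},{},{},{},{},{},{},{},{},{},{}]' 0 15
```

```text
time: 11.35
position: [0.4694, -0.0029, 0.0217]
tool_rot: [0.707, 0.707, -0.0, -0.0]
ft_force: [1.1, -0.5, 0.3]
grip_width: 0.0159
grip_force: 15.0
```

```bash
python3 nudge.py '[{"dz": -0.005},{"dz": -0.005},{"dx": 0.003},{"dx": 0.003},{"dz": -0.01},{"dz": -0.01},{"dz": -0.01},{"dz": -0.01},{"dz": -0.01},{}]'; python3 -c "
from rig import robot, eyes
o=robot.get_obs();print(o['position'],o['ft_force'],o['moment'])"
```

```text
time: 12.18
position: [0.4703, 0.0031, 0.0837]
tool_rot: [0.707, 0.707, 0.001, 0.001]
ft_force: [-0.1, -0.8, 0.0]
grip_width: 0.0157
grip_force: 15.0
[0.47029148 0.00310491 0.08365335] [-0.12294888 -0.83130265  0.04503646] [-0.05898942 -0.04724017 -0.02063262]
```

```bash
python3 nudge.py '[{"dz": -0.006},{"dz": -0.006},{"dz": -0.006},{"dz": -0.006},{"dz": -0.006},{}]'; python3 nudge.py '[{"dx": -0.001,"dz": -0.006},{"dx": -0.001,"dz": -0.006},{"dx": -0.001,"dz": -0.006},{}]'; python3 - <<'E'
from rig import robot, eyes
import cv2
c=eyes.camera("side")["img"][:,:,::-1][120:300,180:380]; cv2.imwrite("pics/c7.png",cv2.resize(c,None,fx=3,fy=3,interpolation=cv2.INTER_CUBIC))
E
```

```text
time: 12.68
position: [0.4701, 0.0028, 0.1128]
tool_rot: [0.707, 0.707, 0.0, 0.001]
ft_force: [0.8, 0.1, -0.9]
grip_width: 0.0161
grip_force: 15.0
time: 13.02
position: [0.47, -0.0005, 0.1309]
tool_rot: [0.707, 0.707, 0.0, 0.001]
ft_force: [0.5, -0.1, 0.1]
grip_width: 0.0158
grip_force: 15.0
```

View pics/c7.png

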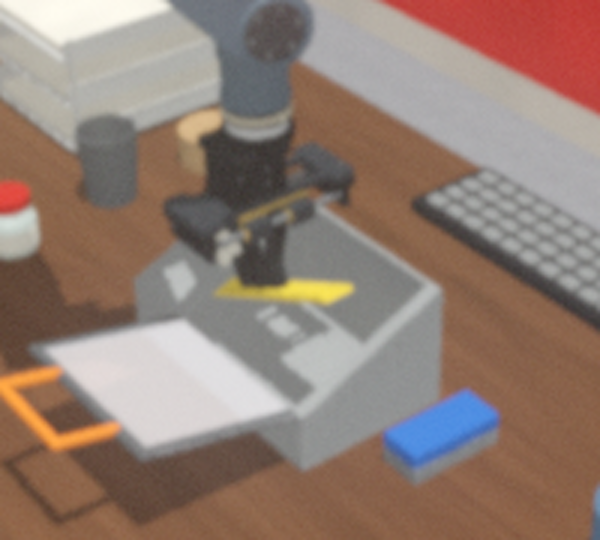

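The ruler's right end (353,290) has swung up while the left part is still under the hood, at about (217,290). The tilt is working; I'll measure it.

```bash
python3 nudge.py '[{"dx": -0.001,"dz": -0.006},{"dx": -0.001,"dz": -0.006},{"dx": -0.001,"dz": -0.006},{}]';cat >> h.py <<'E'
def rayx(C,uv,x):
    d=C["r"].apply([(uv[0]-C["c"][0])/C["f"],(uv[1]-C["c"][1])/C["f"],1]); return C["p"]+d*(x-C["p"][0])/d[0]
def yellow(C,img,x,ymax=9):
    "ruler axis in plane x from its yellow pixels: right end, slope"
    import cv2
    m=cv2.inRange(cv2.cvtColor(img,cv2.COLOR_RGB2HSV),(24,150,80),(34,255,255))
    n,l,s,_=cv2.connectedComponentsWithStats(m); k=1+np.argmax(s[1:,4]); v,u=np.nonzero(l==k)
    P=np.array([rayx(C,(a,b),x) for a,b in zip(u,v)])
    P=P[P[:,1]<ymax]; b=np.polyfit(P[:,1],P[:,2],1); return len(P),P[:,1].min(),P[:,1].max(),b,np.arctan(b[0])
E
python3 - <<'E'
from h import *; import cv2
from rig import robot, eyes
o=(180,120)
print(rayx(SIDE,((350)/3+180,(291)/3+120),.47))
c=eyes.camera("side"); cv2.imwrite("pics/s8.png",c["img"][:,:,::-1])
print(yellow(SIDE,c["img"],.47))
E
```

```text
time: 13.4
position: [0.4701, -0.0034, 0.149]
tool_rot: [0.707, 0.707, 0.0, 0.001]
ft_force: [-0.3, -0.8, -0.5]
grip_width: 0.0162
grip_force: 15.0
[ 0.47       -0.14830378  0.19112636]
(30, np.float64(-0.13157491380424924), np.float64(-0.05119298642867576), array([-0.70388654,  0.12698595]), np.float64(-0.6133296223488297))
```

```bash
python3 nudge.py '[{"dx": -0.007,"dz": -0.005},{"dx": -0.007,"dz": -0.005},{"dx": -0.007,"dz": -0.005},{"dx": -0.007,"dz": -0.005},{"dx": -0.007,"dz": -0.005},{"dx": -0.007,"dz": -0.005},{"dx": -0.007,"dz": -0.005},{"dx": -0.007,"dz": -0.005},{"dx": -0.007,"dz": -0.005},{"dx": -0.007,"dz": -0.005},{"dx": -0.007,"dz": -0.005},{"dx": -0.007,"dz": -0.005},{"dx": -0.007,"dz": -0.005},{}]'; python3 - <<'E'
from h import *; import cv2
from rig import robot, eyes
c=eyes.camera("side"); print(yellow(SIDE,c["img"],.47))
i=c["img"][:,:,::-1][90:270,180:380]; cv2.imwrite("pics/c9.png",cv2.resize(i,None,fx=3,fy=3,interpolation=cv2.INTER_CUBIC))
E
```

```text
time: 14.62
position: [0.4704, -0.0956, 0.2139]
tool_rot: [0.707, 0.707, 0.0, 0.001]
ft_force: [-0.3, -0.2, -0.1]
grip_width: 0.0155
grip_force: 15.0
(67, np.float64(-0.237293717091123), np.float64(-0.12674862661351116), array([-0.72665403,  0.12350738]), np.float64(-0.6283915048695865))
```

View pics/c9.png

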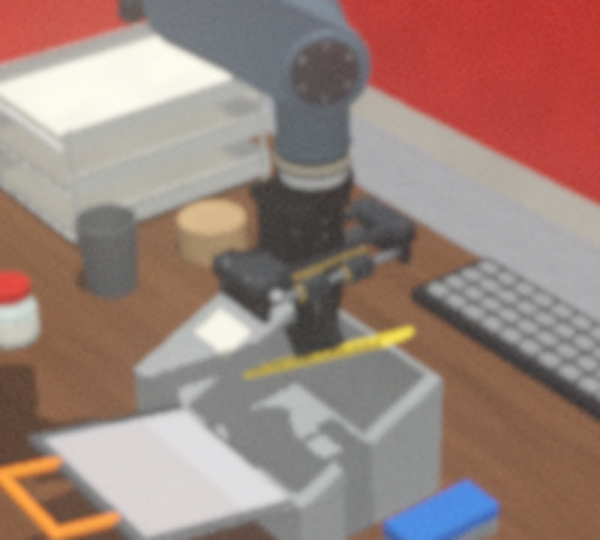

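The ruler is entirely out of the opening, tilted, with its left end at (247,376) and its right end at (413,331). I'll level it by lowering its low end onto the hood's top.

```bash
python3 nudge.py '[{"dz": -0.02},{"dz": -0.025},{"dz": -0.025},{"dz": -0.02},{"dx": 0.022},{"dx": 0.022},{"dx": 0.022},{"dx": 0.022},{"dz": 0.02},{"dz": 0.02},{"dz": 0.02},{"dz": 0.01},{},{}]'; python3 nudge.py '[{"dz": 0.008},{"dz": 0.008},{"dz": 0.008},{"dz": 0.008},{"dz": 0.008},{"dz": 0.008},{}]'
```

```text
time: 15.83
position: [0.4689, -0.0055, 0.2322]
tool_rot: [0.707, 0.707, -0.0, -0.001]
ft_force: [0.5, -0.2, -0.2]
grip_width: 0.016
grip_force: 15.0
time: 16.42
position: [0.4683, -0.0056, 0.1831]
tool_rot: [0.707, 0.707, -0.001, -0.002]
ft_force: [-0.8, -0.0, -1.4]
grip_width: 0.0162
grip_force: 15.0
```

```bash
python3 nudge.py '[{"dz": 0.006},{"dz": 0.006},{"dz": 0.006},{"dz": 0.006},{"dz": 0.006},{"dz": 0.006},{"dz": 0.006},{}]';python3 nudge.py '[{"dz": 0.004},{"dz": 0.003},{},{}]'; python3 - <<'E'
from h import *; import cv2
from rig import robot, eyes
c=eyes.camera("side"); print(yellow(SIDE,c["img"],.47))
i=c["img"][:,:,::-1][120:290,180:380]; cv2.imwrite("pics/c10.png",cv2.resize(i,None,fx=4,fy=3.5,interpolation=cv2.INTER_CUBIC))
E
```

```text
time: 17.08
position: [0.4688, -0.0056, 0.1415]
tool_rot: [0.707, 0.707, -0.0, -0.001]
ft_force: [-0.5, -0.4, -0.6]
grip_width: 0.0159
grip_force: 15.0
time: 17.42
position: [0.4693, -0.0058, 0.1356]
tool_rot: [0.707, 0.707, 0.0, -0.0]
ft_force: [-0.9, -0.5, -0.6]
grip_width: 0.0159
grip_force: 15.0
(257, np.float64(-0.14941809931205896), np.float64(0.08459813616224565), array([-0.15731406,  0.11669534]), np.float64(-0.15603526967257855))
```

```bash
for k in 1; do python3 nudge.py '[{"dz": 0.004},{"dz": 0.003},{},{}]'; done; cat > m.py <<'E'
from h import *
from rig import robot, eyes
c=eyes.camera("side"); print(yellow(SIDE,c["img"],.47)); o=robot.get_obs(); print(o["position"],o["ft_force"],o["moment"])
E
python3 m.py;  python3 nudge.py '[{"dz": 0.003},{"dz": 0.003},{},{}]'; python3 m.py
```

```text
time: 17.8
position: [0.4694, -0.0058, 0.1285]
tool_rot: [0.707, 0.707, 0.0, -0.0]
ft_force: [-0.3, 0.3, -0.6]
grip_width: 0.0161
grip_force: 15.0
(270, np.float64(-0.14924977312552945), np.float64(0.07927363885934469), array([-0.12292594,  0.10898757]), np.float64(-0.12231232183845306))
[ 0.46943007 -0.00585327  0.12865224] [ 0.39529534 -0.35917571  0.04986215] [ 0.02941691 -0.0720694   0.0075153 ]
time: 18.18
position: [0.4693, -0.0058, 0.1225]
tool_rot: [0.707, 0.707, -0.0, -0.0]
ft_force: [-0.1, 0.1, -0.3]
grip_width: 0.0156
grip_force: 15.0
(253, np.float64(-0.14428941310403387), np.float64(0.07967125560091715), array([-0.08318421,  0.10119921]), np.float64(-0.08299313204089978))
[ 0.46932195 -0.00583573  0.12257974] [-0.42001331  0.22320005 -1.05199643] [-0.00695352 -0.00171817  0.0546481 ]
```

```bash
python3 nudge.py '[{"dz": 0.003},{"dz": 0.003},{},{}]'; python3 m.py; python3 nudge.py '[{"dz": 0.002},{"dz": 0.002},{},{}]'; python3 m.py
```

```text
time: 18.57
position: [0.4692, -0.006, 0.1166]
tool_rot: [0.707, 0.707, -0.0, -0.0]
ft_force: [-0.5, -0.5, 1.0]
grip_width: 0.0159
grip_force: 15.0
(259, np.float64(-0.13440652537320408), np.float64(0.07927363885934469), array([-0.04174663,  0.09443606]), np.float64(-0.04172240657274571))
[ 0.46928429 -0.00592892  0.11664391] [-1.09272155 -0.75001701  1.12606857] [-0.19332078  0.01370919  0.05594621]
time: 18.95
position: [0.4693, -0.0059, 0.1126]
tool_rot: [0.707, 0.707, -0.0, -0.0]
ft_force: [-1.1, -1.5, 1.1]
grip_width: 0.0158
grip_force: 15.0
(231, np.float64(-0.12939794312158392), np.float64(0.01762768494742084), array([-0.06691186,  0.08581589]), np.float64(-0.06681227114763921))
[ 0.46934875 -0.00587694  0.11263667] [-0.39963867 -1.28290349  0.48998662] [-0.13974597  0.07269491  0.0697325 ]
```

```bash
python3 nudge.py '[{"dz": -0.01},{"dz": -0.02},{"dz": -0.02},{"dz": -0.02},{"dz": -0.02},{"dz": -0.02},{"dz": -0.02},{"dz": -0.01},{},{},{}]'; python3 m.py; python3 - <<'E'
from rig import robot, eyes
import cv2
c=eyes.camera("side")["img"][:,:,::-1][90:290,150:380]; cv2.imwrite("pics/c11.png",cv2.resize(c,None,fx=3.4,fy=3,interpolation=cv2.INTER_CUBIC))
E
```

```text
time: 19.92
position: [0.4687, -0.0055, 0.2518]
tool_rot: [0.707, 0.707, -0.0, -0.001]
ft_force: [0.1, -0.1, -0.8]
grip_width: 0.0158
grip_force: 15.0
(351, np.float64(-0.1458513068018742), np.float64(0.08904265017588475), array([0.02465558, 0.2307728 ]), np.float64(0.02465058966189235))
[ 0.46857286 -0.0055501   0.25157938] [-0.41657851  0.54800236 -0.75154492] [-0.03011985 -0.10600346 -0.06315542]
```

View pics/c11.png

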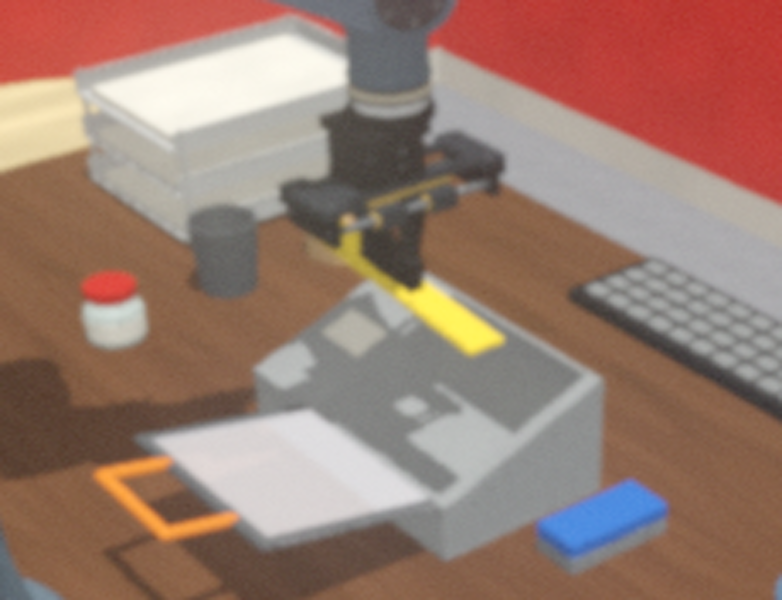

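```bash
python3 - <<'E'
from h import *
cp=lambda u,v:((u+.5)/3.4-.5+150,(v+.5)/3-.5+90)
print(rayx(SIDE,cp(470,350),.451),rayx(SIDE,cp(505,339),.487), rayx(SIDE,cp(428,277),.487))
for th in(-.06,0,.06):   # model: right end corners of top face, ends of slope about the grasp
    for yc in(0,.003):
        P=np.array([[dx,s,-.0272] for dx in(-.018,.018) for s in(-.14+yc,)]); P=R.from_euler("x",th).apply(P)+[.469,-.0055,.2518+.0187]
        q=proj(SIDE,P); print(th,yc,((q-[150,90]+.5)*[3.4,3]).round(0).tolist())
E
```

```text
[ 0.451      -0.13229233  0.22804081] [ 0.487      -0.134213    0.22657605] [ 0.487      -0.02466524  0.24458384]
-0.06 0 [[481.0, 336.0], [515.0, 323.0]]
-0.06 0.003 [[479.0, 335.0], [512.0, 322.0]]
0 0 [[480.0, 343.0], [514.0, 330.0]]
0 0.003 [[478.0, 342.0], [511.0, 329.0]]
0.06 0 [[479.0, 350.0], [512.0, 336.0]]
0.06 0.003 [[476.0, 348.0], [510.0, 335.0]]
```

```bash
cat > fit.py <<'E'
from h import *; import cv2
from rig import robot, eyes
from scipy.optimize import minimize
c=eyes.camera("side"); o=robot.get_obs(); im=c["img"].astype(float)
S=6; soft=np.clip((np.minimum(im[...,0],im[...,1])-im[...,2])/110,0,1)
def model(p):
    th,yc,dz=p
    B=np.array([[x,y+yc,z] for x in(-.018,.018) for y in(-.14,.14) for z in(-.0342,-.0282)])
    P=R.from_euler("x",th).apply(B)+o["position"]+[0,0,.0187+dz]
    h=cv2.convexHull(((proj(SIDE,P)+.5)*S).astype(np.float32))
    m=np.zeros((420*S,560*S),np.uint8); cv2.fillConvexPoly(m,(h*16).astype(np.int32),1,shift=4)
    return cv2.GaussianBlur(cv2.resize(m.astype(float),(560,420),interpolation=cv2.INTER_AREA),(0,0),.8)
u0=int(proj(SIDE,o["position"]+[.01,-.045,-.01])[0,0])
w=np.s_[int(proj(SIDE,o["position"])[0,1])-30:int(proj(SIDE,o["position"])[0,1])+50,u0:u0+60]
cost=lambda p:((model(p)-soft)[w]**2).sum()+(p[2]/.002)**2*.3
best=min(([cost((t,y,z)),t,y,z] for t in np.arange(-.15,.2,.02) for y in(0,.005,.01,.015) for z in (-.003,0,.003)))
r=minimize(cost,best[1:],method="Nelder-Mead",options=dict(initial_simplex=np.array(best[1:])+np.array([[0,0,0],[.02,0,0],[0,.004,0],[0,0,.002]]),maxfev=150))
print(best,r.x,r.fun,[cost((t,*r.x[1:])).round(1) for t in(-.05,0,.05,.1,.15)],w)
E
python3 fit.py
```

```text
[np.float64(123.92893427166011), np.float64(0.1099999999999999), 0.01, 0] [0.1167191  0.00772786 0.00098775] 122.4675430517453 [np.float64(247.7), np.float64(200.1), np.float64(152.7), np.float64(124.8), np.float64(129.7)] (slice(149, 229, None), slice(278, 338, None))
```

```bash
python3 nudge.py '[{"dx": -0.004,"dz": 0.02},{"dx": -0.004,"dz": 0.02},{"dz": 0.02},{"dz": 0.02},{"dz": 0.02},{"dz": 0.005},{"dz": 0.005},{"dz": 0.005},{}]'; python3 nudge.py '[{"dz": 0.003},{"dz": 0.003},{"dz": 0.003},{},{}]'; python3 m.py
```

```text
time: 20.82
position: [0.4695, -0.0139, 0.1375]
tool_rot: [0.707, 0.707, -0.0, -0.0]
ft_force: [0.1, -0.2, -1.4]
grip_width: 0.0161
grip_force: 15.0
time: 21.23
position: [0.4695, -0.0139, 0.1289]
tool_rot: [0.707, 0.707, 0.0, 0.0]
ft_force: [-0.1, -0.7, -0.1]
grip_width: 0.016
grip_force: 15.0
(266, np.float64(-0.14907958358380025), np.float64(0.07202391333946379), array([-0.02719815,  0.10685198]), np.float64(-0.027191445192276554))
[ 0.46953709 -0.01397479  0.12894096] [-0.47369336  0.17052059 -0.04071314] [-0.10203627 -0.04293254  0.03737672]
```

```bash
python3 nudge.py '[{"dz": 0.003},{"dz": 0.003},{},{}]'; python3 m.py; python3 nudge.py '[{"dz": 0.002},{"dz": 0.002},{},{}]'; python3 m.py
```

```text
time: 21.62
position: [0.4692, -0.0139, 0.1225]
tool_rot: [0.707, 0.707, -0.0, -0.0]
ft_force: [0.2, 1.0, -1.0]
grip_width: 0.0157
grip_force: 15.0
(256, np.float64(-0.15385356023406338), np.float64(0.07279193585436339), array([-0.06683889,  0.10002158]), np.float64(-0.06673962427608549))
[ 0.46926852 -0.01387934  0.1225578 ] [-0.02114034  0.11716288 -0.60603169] [-0.02160128 -0.0765377  -0.05187572]
time: 22.0
position: [0.469, -0.0139, 0.1198]
tool_rot: [0.707, 0.707, -0.0, -0.0]
ft_force: [-3.3, 0.3, 12.2]
grip_width: 0.0162
grip_force: 14.9
(254, np.float64(-0.15385356023406338), np.float64(0.06825569974418144), array([-0.08065568,  0.09741812]), np.float64(-0.08048145856962068))
[ 0.46897554 -0.01391374  0.11985124] [-3.52631231  0.37940394 12.26031415] [0.00635554 0.46654218 0.0135989 ]
```

```bash
python3 nudge.py '[{"dz": -0.005},{"dz": -0.015},{"dz": -0.02},{"dz": -0.02},{"dz": -0.02},{"dz": -0.02},{"dz": -0.02},{"dz": -0.015},{"dz": -0.005},{},{},{},{}]' - 25; python3 m.py; python3 fit.py
```

```text
time: 23.13
position: [0.4686, -0.0137, 0.2575]
tool_rot: [0.707, 0.707, -0.001, -0.001]
ft_force: [0.8, 1.1, -0.7]
grip_width: 0.0157
grip_force: 24.8
(355, np.float64(-0.15519007233564264), np.float64(0.09496688808266063), array([-0.05783787,  0.2383654 ]), np.float64(-0.05777350663842592))
[ 0.46870588 -0.0137468   0.25760714] [ 0.09034895  0.69993924 -1.03693137] [ 0.01491303 -0.06367421  0.01834132]
[np.float64(130.59330731366543), np.float64(0.009999999999999926), 0.005, 0.003] [0.01356653 0.00597947 0.00318534] 129.59752700352814 [np.float64(158.9), np.float64(131.9), np.float64(139.4), np.float64(175.8), np.float64(217.9)] (slice(148, 228, None), slice(280, 340, None))
```

```bash
python3 nudge.py '[{"dz": -0.01},{"dz": -0.015},{"dz": -0.015},{"dz": -0.01},{},{},{},{},{},{}]'; python3 fit.py; python3 -c "
from rig import robot, eyes
print(robot.hand_in())"
```

```text
time: 24.07
position: [0.469, -0.0138, 0.3081]
tool_rot: [0.707, 0.707, -0.0, -0.001]
ft_force: [0.9, 0.3, -0.3]
grip_width: 0.016
grip_force: 24.8
[np.float64(123.02049172523463), np.float64(0.009999999999999926), 0.005, 0.003] [0.01796534 0.00243391 0.00356973] 121.24242859276748 [np.float64(156.4), np.float64(124.9), np.float64(130.1), np.float64(164.3), np.float64(212.8)] (slice(133, 213, None), slice(279, 339, None))
the job is handed in; nothing more can be done
None
```

I handed the job in at about 24 s: the flap is folded down in front, and the gripper is holding the ruler still by its grip, lengthwise within about 0.02 rad of level (side-to-side tilt not measured) and about 0.15 m above the organiser's highest edge; I saw no sign that the other things on the desk were touched.

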